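Clip the filter cassette into the bench extraction unit

ROBOT

A 6-joint arm with a two-finger parallel gripper is mounted at the origin on the work surface. World frame = base frame: x ahead of the robot, y to its left, z up, the work surface at z = 0. Lengths are in mm, angles in rad, forces in N, time in s.
With the tool pointing down it reaches from about 250 to 775 mm from the base axis. Payload 4 kg.
Tool frame: the origin (TCP) lies at the very end of the fingers, on their centre line; the grasp point (between the pads) lies 19 mm behind it; z points along the fingers, y is the line along which they close (so a half turn about z gives the same grasp; the last joint's range is limited). The gripper opens to 94 mm and grips with 3 to 60 N. Pads are 16 mm wide; open, the fingers measure 119 mm over their backs; the gripper's body (75 mm by 177 mm) begins 78 mm behind the grasp point.
Start: joints at [1.131, 0.087, 1.371, -0, 1.684, -0.103], TCP at [181.768, 519.115, 205.506] pointing down, gripper open.
Joint ranges: [-3.1, 3.1], [-0.76, 2.03], [0.27, 2.55], [-1.08, 4.22], [0.17, 2.65], [-2.57, 2.57]. Speed limits (rad/s): [2.79, 2.79, 3.14, 3.14, 3.14, 3.14].

INTERFACE

Orientations are given as a unit quaternion [w, x, y, z].
In Python, from cell import r gives the robot as it stands.
- The arm moves only by the tool apply_moves, never from a script. Its argument "motion" is one flat list of numbers, 5 for each row, row after row: the shift along the world's x, y, z normalised to -1 to 1, where 1 is 200 mm, then the turn about the world's z normalised to -1 to 1, where 1 is 180 degrees, then the closure, from -1 (fully open) to 1 (shut), so that 0 is half open. A call has 1 to 8 rows; each row is the pose to reach, as a shift and turn from the pose commanded when the call began, turning the shorter way round; what a row does not reach only later rows make up. A row lasts 1/10 s, in which the tool goes at most 50 mm and 8.59 degrees, less where a joint would pass 70% of its speed; a pose out of reach is approached as far as the arm can. A call with a number of a shift or a turn outside -1 to 1 is refused whole. A call with a gripper value outside its range is refused whole. The fingers move at their own pace and stop on an object; "force" is the grip in N (left out, the last holds). Time passes only in rows, so rows that repeat a pose let the fingers close. It gives the time, the measured TCP pose, the force, the opening and the grip force at its end, in the units of the state.
- r.sense(): the state, without advancing time (a new reading comes with each control period).
- r.snapshot(name): name is "side" or "top"; returns a dict with "img" (384x512x3 uint8, red, green, blue), "vfov" (degrees; the focal length in pixels is half the picture's height over the tangent of half this angle, whatever the lens; pixels are square), "cx", "cy" (the principal point, pixels), "R" (3x3) and "t" (3): a world point X has camera coordinates R X + t. Camera axes: x right, y down, z forward; pixel columns grow to the right and rows downward; lengths in mm; the calibration is good to about 2 mm. A picture is of the moment at which its call begins. There is no depth.
- r.close_job(): hands the job in; it is judged then, once.
The state is a dict: "t": time; "q": joint angles; "joint_vel": joint speeds; "joint_torque": joint torques, N m; "tcp_pos": TCP position; "eef_rot": TCP orientation; "wrist_force": force on the tool from outside, world axes, zero at the start; "torque": the same for the moment, N m; "gripper_width": finger opening in mm; "grasp_force": force on a finger pad.
Only numpy, scipy, OpenCV 4.12 (cv2) and the standard library are available. Lean on these libraries where they do the work, as an engineer would, in place of code of your own. Each camera call takes 0.05 s, during which the arm holds its last target. There are 200 camera calls.

TASK

Fit the long filter cassette into the open filter bay on top of the white extraction unit: keeping it tilted, hook its edge that is farther from the grip fin under the unit's fixed lip, then swing the other end down until the cassette lies flat in the bay, and let go. Leave the short cassette where it lies.

Things in the scene. Friction and masses are not known exactly. Their poses are not given: they have to be found in the camera images.
- long_cassette: The cassette to fit: a flat white plastic plate with grey pleat lines, 150 (its x) x 100 (y) x 10 mm thick, about 0.22 kg, lying flat on the counter beside the short one; either may be the left one. Origin: centre of its underside, z up, x away from the robot (turned up to 0.35 rad). A grey upright grip fin stands on it, nearer its +x edge.
- fin (a point): Middle of the top of the long cassette's grip fin, 46 mm above the underside and 20 mm from the cassette's origin along its +x. The fin is 10 mm thick (x), 60 mm long (y) and rises 36 mm above the plate. The plate's +x edge is 55 mm from the fin, its -x edge 95 mm.
- tongue (a point): On the long cassette: middle of the lower corner of its -x edge, the edge that goes under the lip; 75 mm from the cassette's origin along its -x. Axes as the cassette's.
- short_cassette: A similar cassette for another machine, only 105 x 100 x 10 mm, with the same kind of fin; too short to be held in this bay. Leave it where it lies. Origin: centre of its underside.
- unit: White bench extraction unit, fixed to the counter, 244 (x) x 152 (y) mm, highest 92 mm. Origin: centre of its underside, z up, x away from the robot (turned up to 0.3 rad). The filter bay in its top is open upwards except under the lip on the robot's side (-x). The seated cassette lies with its x along the unit's x, its origin within 7 mm of x = 19, y = 0, z = 60 mm in the unit's frame.
- bay (a point): Centre of the bay's flat black floor, 60 mm above the counter, at x = 19, y = 0 in the unit's frame. The floor is 162 mm long (x) and 114 mm wide (y). The far wall and the side walls are 12 mm high and slope outward by 7 mm as guides.
- lip (a point): Middle of the lower inner edge of the unit's fixed lip, at x = -40, y = 0, z = 84 mm in the unit's frame. From here the lip covers the bay floor for 22 mm towards -x, where a solid block ends the bay; its underside is 24 mm above the floor, its top 92 mm above the counter. The open length from the lip to the far wall's foot is 140 mm, less than the cassette.

How it is judged (in metres and radians):
On the way:
1. the long cassette, still tilted by more than 4 degrees, has its far-from-the-fin edge at least 5 mm under the lip (x of tongue in the frame of lip between -0.03 and -0.005 m and z of tongue in the frame of lip between -0.03 and -0.006 m and y of tongue in the frame of lip between -0.025 and 0.025 m and angle between long_cassette's own z axis and vertical above 0.07 rad), for 0.1 s.
At the end, for the whole second after the job is handed in: The long cassette lies at rest in the bay, flat within 3 degrees and down on the bay floor (hooked edge within 6 mm of it), the edge farther from the fin at least 6 mm under the lip, sideways within 15 mm of the bay's middle line and turned less than 10 degrees from the unit (x of tongue in the frame of lip between -0.03 and -0.006 m and z of tongue in the frame of lip between -0.03 and -0.018 m and y of long_cassette in the frame of unit between -0.015 and 0.015 m and angle between long_cassette's own z axis and vertical below 0.05 rad and angle between the x axis of long_cassette and the x axis of unit, either way round below 0.18 rad and linear speed of long_cassette below 0.02 m/s); the robot touches nothing.
It fails at once if the short cassette is moved more than 30 mm (distance of short_cassette from where it was at the start of the episode above 0.03 m).
It also fails if it takes over 45 s, if anything falls off the work surface, if the arm or the gripper's body presses on something with over 40 N, if the wrist force passes 120 N, or if a joint passes its speed limit or range.

## Working session

There is one attempt and no reset: what is moved stays moved. The work goes in short steps, Python scripts to look and compute and a tool call to move; the robot and the scene stay as the last step left them, time stands still between calls to the robot, and variables do not carry over. Pictures are saved under pics/ and viewed, at most 10 in all, crops included, and the job is handed in when it is done.

Besides the shell and the picture viewer there is one more tool, called in YAML: its name, and indented under it one key for each argument. apply_moves: Moves the arm, as the interface text tells. Its arguments: {"type":"object","properties":{"motion":{"type":"array","items":{"type":"number"}},"force":{"type":"number"}},"required":["motion"]}

```bash
mkdir -p pics; ls; python3 - <<'E'
from cell import r
import cv2,numpy as np
a=r.snapshot("top");b=r.snapshot("side")
for n,s in(("top",a),("side",b)):
    cv2.imwrite(f"pics/{n}0.png",cv2.cvtColor(s["img"],cv2.COLOR_RGB2BGR)); print(n,s["vfov"],s["cx"],s["cy"],np.round(s["R"],4).tolist(),np.round(s["t"],1).tolist())
print(r.sense())
E
```

```text
pics
top 56.200056400840936 255.75619975964074 194.99251200554372 [[0.017, -0.9998, 0.0115], [-0.9944, -0.0181, -0.1044], [0.1046, -0.0096, -0.9945]] [55.0, 521.2, 844.8]
side 57.76907349245905 257.358189798923 196.37191302168372 [[0.9695, -0.2448, 0.0079], [-0.1367, -0.5679, -0.8116], [0.2032, 0.7858, -0.5841]] [-503.0, 156.8, 613.3]
{'t': 0.1, 'q': array([ 1.13091676e+00,  8.78779289e-02,  1.37207624e+00, -3.78264435e-06,
        1.68360698e+00, -1.03126565e-01]), 'joint_vel': array([ 1.55633487e-05, -2.61473583e-03, -3.65256032e-03,  5.18588236e-04,
        2.20800542e-04,  4.63652036e-04]), 'joint_torque': array([ 2.46614014e-03, -3.41256022e+01, -3.03300834e+01,  7.20470957e-02,
        3.04638769e-02, -8.75390333e-05]), 'tcp_pos': array([181.54320498, 518.65591684, 204.43659306]), 'eef_rot': array([-2.62144982e-04,  1.67582159e-01,  9.85857622e-01, -9.48698891e-04]), 'wrist_force': array([ 0.5838997 , -0.08584807, -0.49073831]), 'torque': array([ 0.00256755,  0.02655602, -0.03106462]), 'grasp_force': 0.0, 'gripper_width': 93.9936506877953}
```

View pics/top0.png

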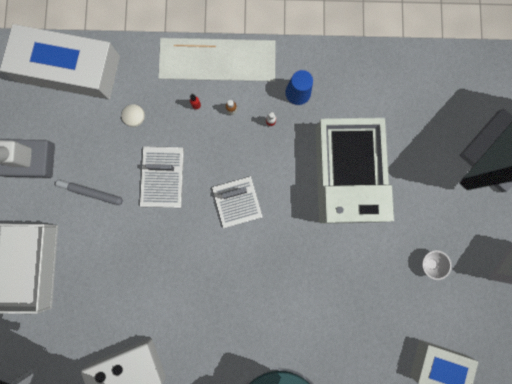

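View pics/side0.png

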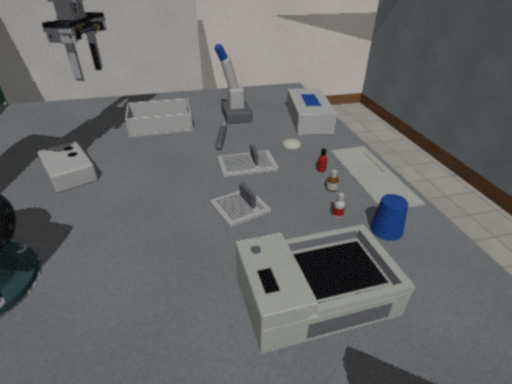

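The top view shows the long cassette at (162,177) with its fin at about (158,168). The short cassette is at (238,202), and the unit is at (356,170) with its black bay floor at (354,158). The side view agrees. Next I'll measure these points.

```bash
cat > h.py <<'E'
import cv2,numpy as np
def ray(s,uv,z):
    f=s["img"].shape[0]/2/np.tan(np.radians(s["vfov"])/2)
    R=np.array(s["R"]);t=np.array(s["t"]);c=-R.T@t
    out=[]
    for u,v in np.atleast_2d(uv):
        d=R.T@np.array([(u-s["cx"])/f,(v-s["cy"])/f,1]); out.append(c+d*(z-c[2])/d[2])
    return np.array(out)
def proj(s,X):
    f=s["img"].shape[0]/2/np.tan(np.radians(s["vfov"])/2)
    p=np.array(s["R"])@np.asarray(X,float)+np.array(s["t"]);return np.round([s["cx"]+f*p[0]/p[2],s["cy"]+f*p[1]/p[2]],1)
def rect(mask,x0,y0,x1,y1,close=0):
    m=np.zeros_like(mask);m[y0:y1,x0:x1]=mask[y0:y1,x0:x1]
    if close:m=cv2.morphologyEx(m,cv2.MORPH_CLOSE,np.ones((close,close),np.uint8))
    c=max(cv2.findContours(m,0,2)[0],key=cv2.contourArea)
    return c,cv2.boxPoints(cv2.minAreaRect(c))
def desc(P):
    P=P[:,:2];e=[P[1]-P[0],P[2]-P[1]];i=np.argmax([abs(x[0])for x in e]);d=e[i]*np.sign(e[i][0])
    return "c",P.mean(0).round(1),"len",[round(float(np.linalg.norm(x)),1) for x in e],"yaw(x-edge)",round(float(np.arctan2(d[1],d[0])),3)
E
python3 - <<'E'
from cell import r
from h import *
s=r.snapshot("top");im=s["img"];g=im.max(2)
hsv=cv2.cvtColor(im,cv2.COLOR_RGB2HSV)
w=((g>150)*255).astype(np.uint8)
print("long",*desc(ray(s,rect(w,130,138,192,216,7)[1],10)))
print("short",*desc(ray(s,rect(w,205,170,268,232,7)[1],10)))
# fin: dark low-detail blobs within long plate
k=((g<95)*255).astype(np.uint8)
c,b=rect(k,143,155,182,180); print("fin px",b.round(1).tolist(),*desc(ray(s,b,46)))
b_=((g<40)*255).astype(np.uint8)
c,b=rect(b_,322,120,390,190); P=ray(s,b,60);print("floor",b.round(1).tolist(),*desc(P),P.round(0)[:,:2].tolist())
c,b=rect(w,310,110,400,230,9);P=ray(s,b,80);print("unit",b.round(1).tolist(),*desc(P),P.round(0)[:,:2].tolist())
cv2.imwrite("pics/c1.png",cv2.cvtColor(np.hstack([cv2.resize(im[138:218,128:198],None,fx=5,fy=5,interpolation=2),cv2.resize(im[110:230,310:400],(300,400),interpolation=2)]),cv2.COLOR_RGB2BGR))
E
```

```text
long c [564.8 300.7] len [192.8, 152.4] yaw(x-edge) 0.053
short c [508.1 112.4] len [154.2, 151.2] yaw(x-edge) 0.014
fin px [[148.0, 168.0], [172.0, 168.0], [172.0, 169.0], [148.0, 169.0]] c [577.5 293.5] len [57.0, 2.4] yaw(x-edge) 0.041
floor [[333.0, 132.0], [372.0, 132.0], [372.0, 183.0], [333.0, 183.0]] c [ 610.5 -162.8] len [93.3, 122.8] yaw(x-edge) -0.017 [[671.0, -117.0], [673.0, -210.0], [550.0, -208.0], [548.0, -116.0]]
unit [[313.0, 110.0], [398.0, 110.0], [398.0, 229.0], [313.0, 229.0]] c [ 580.2 -163.9] len [199.7, 278.1] yaw(x-edge) -0.024 [[717.0, -66.0], [721.0, -265.0], [443.0, -259.0], [440.0, -66.0]]
```

View pics/c1.png

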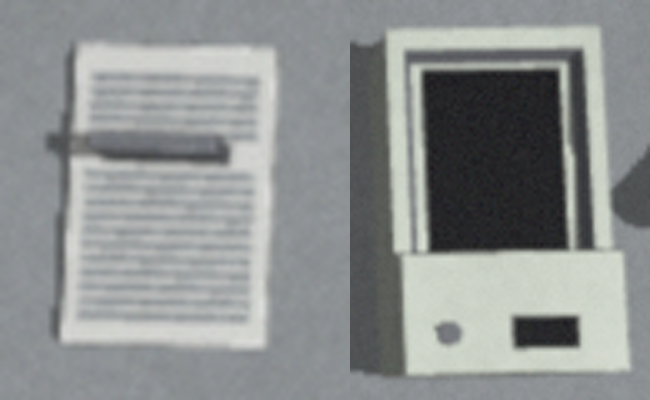

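The crop shows the long plate's corners at about (143,147), (183,147), (181,207) and (140,206), with the fin running between (148,167) and (173,168). The unit's lip block top has corners (325.6,185), (392,185), (394,222) and (327,222). My white threshold was too low, so I'm refining it.

```bash
python3 - <<'E'
from cell import r
from h import *
s=r.snapshot("top");im=cv2.cvtColor(s["img"],cv2.COLOR_RGB2GRAY)
print(im[240,220],im[150,165],im[205,160],im[215,350],im[115,350])
U=cv2.resize(im,None,fx=4,fy=4,interpolation=cv2.INTER_CUBIC)
def R4(th,x0,y0,x1,y1,close=0):
    c,b=rect(((U>th)*255).astype(np.uint8),4*x0,4*y0,4*x1,4*y1,close); return c[:,0]/4-.375,b/4-.375
for th in(150,165,180):
    for n,a,z in(("long",(132,138,192,216),10),("short",(205,170,268,232),10)):
        c,b=R4(th,*a,17);print(th,n,*desc(ray(s,b,z)))
    c,b=R4(th,314,186,400,228,25);P=ray(s,b,92);print(th,"block",*desc(P),P[:,:2].round(0).tolist())
    c,b=R4(th,314,112,400,181,1);P=ray(s,c,72);print(th,"rim far max x",b.round(1).tolist())
# hand-read corners
def cr(p):return [(p[0]-350)/3.3333+310-.35,p[1]/3.3333+110-.35]
B=ray(s,[cr(p) for p in((402,250),(624,250),(630,372),(407,375))],92);print("block",B[:,:2].round(1).tolist(),*desc(B))
F=ray(s,[cr(p) for p in((422,70),(558,70),(567,250),(427,250))],60);print("black",F[:,:2].round(1).tolist())
F=ray(s,[cr(p) for p in((412,61),(567,61),(577,250),(416,250))],60);print("white",F[:,:2].round(1).tolist())
L=ray(s,[(x/5+128-.4,y/5+138-.4) for x,y in((76,45),(275,47),(267,346),(61,342))],10);print("long",L[:,:2].round(1).tolist(),*desc(L))
f=ray(s,[(x/5+128-.4,y/5+138-.4) for x,y in((103,138),(224,140))],46);print("fin far top edge?",f[:,:2].round(1).tolist())
for th in (105,120):
    m=((U<th)*255).astype(np.uint8);c,b=rect(m,4*149,4*160,4*180,4*174);print("fin",(b/4-.375).round(1).tolist(),*desc(ray(s,b/4-.375,46)))
E
```

```text
144 209 208 208 147
150 long c [564.2 300. ] len [154.9, 112.7] yaw(x-edge) 0.022
150 short c [499.3 107.8] len [125.6, 121.9] yaw(x-edge) 0.28
150 block c [ 498.1 -167.9] len [159.5, 83.1] yaw(x-edge) -0.014 [[537.0, -88.0], [542.0, -248.0], [459.0, -247.0], [455.0, -89.0]]
150 rim far max x [[320.1000061035156, 117.30000305175781], [387.6000061035156, 115.9000015258789], [388.8999938964844, 180.39999389648438], [321.3999938964844, 181.8000030517578]]
165 long c [564.5 297.8] len [152.9, 103.2] yaw(x-edge) 0.006
165 short c [504.6 109.7] len [102.1, 107.8] yaw(x-edge) 0.289
165 block c [ 498.7 -168.7] len [154.2, 82.6] yaw(x-edge) -0.009 [[537.0, -92.0], [542.0, -246.0], [460.0, -245.0], [455.0, -92.0]]
165 rim far max x [[320.6000061035156, 118.0], [387.1000061035156, 116.9000015258789], [388.20001220703125, 180.39999389648438], [321.70001220703125, 181.5]]
180 long c [564.4 298.2] len [151.7, 101.9] yaw(x-edge) 0.005
180 short c [504.4 109.9] len [100.6, 106.0] yaw(x-edge) 0.289
180 block c [ 499.2 -168.7] len [153.1, 81.4] yaw(x-edge) -0.009 [[537.0, -92.0], [542.0, -245.0], [461
[... 339 characters left out ...]
76.1, -210.3], [546.2, -214.5], [544.4, -115.6]]
white [[680.6, -105.6], [682.8, -216.9], [546.3, -221.6], [544.2, -107.9]]
long [[638.4, 348.2], [639.3, 249.0], [489.4, 247.2], [489.6, 348.2]] c [564.2 298.1] len [99.2, 149.9] yaw(x-edge) 0.012
fin far top edge? [[584.9, 321.9], [585.0, 264.4]]
fin [[148.60000610351562, 166.10000610351562], [172.89999389648438, 166.10000610351562], [172.89999389648438, 169.89999389648438], [148.60000610351562, 169.89999389648438]] c [578.7 291.8] len [57.6, 9.1] yaw(x-edge) 0.041
fin [[148.5, 169.5], [148.60000610351562, 164.5], [173.1999969482422, 165.1999969482422], [173.10000610351562, 170.1999969482422]] c [580.3 291.6] len [12.1, 58.6] yaw(x-edge) 0.02
```

apply_moves:
  motion: [1, -0.55, 0, 0.11, -1, 1, -0.55, 0, 0.11, -1, 1, -0.55, 0, 0.11, -1, 1, -0.55, 0, 0.11, -1, 1, -0.55, 0, 0.11, -1]
  force: 5

```text
t: 0.7
tcp_pos: [383.9, 407.3, 205.2]
eef_rot: [0.0, -0.004, 1.0, -0.0]
wrist_force: [-0.4, 0.6, 0.5]
gripper_width: 94.2
grasp_force: 0.0
```

apply_moves:
  motion: [1, -0.56, 0, 0, -1, 1, -0.56, 0, 0, -1, 1, -0.56, 0, 0, -1, 1, -0.56, 0, 0, -1, 1, -0.56, -0.5, 0, -1, 1, -0.56, -0.6, 0, -1, 1, -0.56, -0.6, 0, -1]

```text
t: 1.4
tcp_pos: [580.1, 294.7, 79.2]
eef_rot: [-0.004, -0.003, 1.0, -0.002]
wrist_force: [-0.3, 0.4, -1.0]
gripper_width: 94.3
grasp_force: 0.0
```

```bash
python3 - <<'E'
from cell import r
from h import *
s=r.sense();print(s["tcp_pos"],s["eef_rot"],s["q"].round(2),s["t"])
S=r.snapshot("side");im=S["img"]
for p in((584,298,46),(584,328,46),(584,268,46),(489,348,0),(489,248,0),tuple(s["tcp_pos"])):print(p,proj(S,p))
cv2.imwrite("pics/s2.png",cv2.cvtColor(cv2.resize(im[60:220,170:330],None,fx=3.7,fy=3.7,interpolation=2),cv2.COLOR_RGB2BGR))
E
```

```text
[580.12632295 294.7406825   79.15291139] [-0.00403988 -0.00341385  0.9999846  -0.00167957] [ 0.38  0.37  1.29 -0.    1.5  -1.19] 1.4
(584, 298, 46) [253.9 148.3]
(584, 328, 46) [251.3 143.3]
(584, 268, 46) [256.6 153.6]
(489, 348, 0) [217.1 158.3]
(489, 248, 0) [223.  176.8]
(np.float64(580.1263229515469), np.float64(294.74068250365593), np.float64(79.15291138833378)) [252.8 137.8]
```

View pics/s2.png

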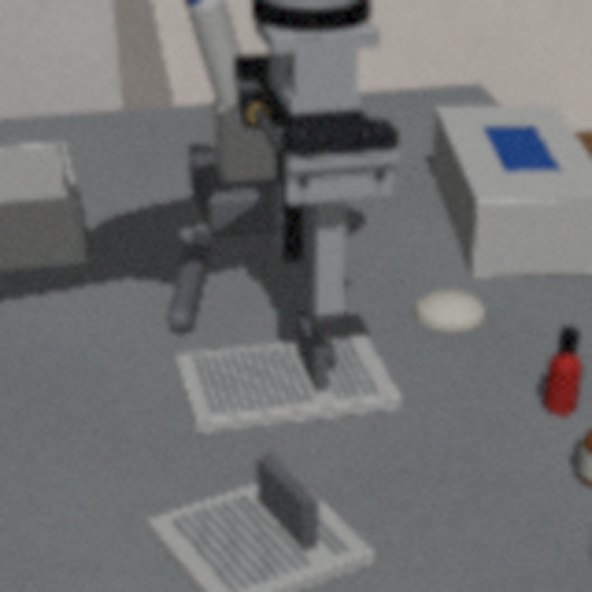

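The side view shows the fingers above the long fin. The fin's near top corner is at about (258,154), where I predicted (256.6,153.6), so the fix holds. I'm descending to grip it.

apply_moves:
  motion: [0.015, 0, -0.25, 0, -1, 0.015, 0, -0.34, 0, -1, 0.015, 0, -0.34, 0, -1, 0.015, 0, -0.34, 0, 0.6, 0.015, 0, -0.34, 0, 0.6, 0.015, 0, -0.34, 0, 0.6, 0.015, 0, -0.34, 0, 0.6, 0.015, 0, -0.34, 0, 0.6]
  force: 5

```text
t: 2.25
tcp_pos: [585.4, 297.6, 18.9]
eef_rot: [0.001, -0.004, 1.0, 0.001]
wrist_force: [0.2, 0.3, 2.7]
gripper_width: 60.0
grasp_force: 5.0
```

apply_moves:
  motion: [0, 0, 0, 0, 0.6, 0, 0, 0, 0, 0.6, 0, 0, 0, 0, 0.6]

```text
t: 2.55
tcp_pos: [585.5, 297.7, 18.9]
eef_rot: [0.001, -0.004, 1.0, 0.001]
wrist_force: [-2.0, 0.6, 5.8]
gripper_width: 60.2
grasp_force: 5.0
```

apply_moves:
  motion: [0, 0, 0.1, 0, 0.6, 0, 0, 0.2, 0, 0.6, 0, 0, 0.3, 0, 0.6, 0, 0, 0.4, 0, 0.6, 0, 0, 0.5, 0, 0.6, 0, 0, 0.6, 0, 0.6, 0, 0, 0.7, 0, 0.6, 0, 0, 0.7, 0, 0.6]

```text
t: 3.35
tcp_pos: [585.9, 297.4, 159.7]
eef_rot: [0.002, -0.004, 1.0, 0.001]
wrist_force: [-0.3, 0.4, -1.0]
gripper_width: 60.1
grasp_force: 5.0
```

```bash
python3 - <<'E'
from cell import r
from h import *
s=r.sense();print(s["tcp_pos"],s["wrist_force"],s["gripper_width"],s["t"])
S=r.snapshot("side");im=S["img"]
cv2.imwrite("pics/s3.png",cv2.cvtColor(cv2.resize(im[20:220,150:350],None,fx=3,fy=3,interpolation=2),cv2.COLOR_RGB2BGR))
E
```

```text
[585.93133757 297.37015191 159.72660657] [-0.30189445  0.38649392 -1.04729285] 60.126306142584006 3.35
```

View pics/s3.png

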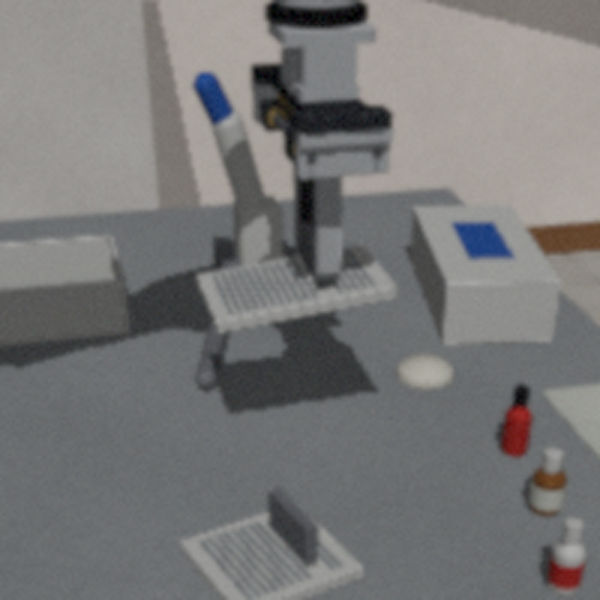

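The picture shows the cassette lifted and only slightly tilted: its near lower edge runs from (224,129) to (282,119). I'll drop the grip force to 3 N so it swings while I move.

apply_moves:
  motion: [0, 0, 0, 0, 0.6, 0, 0, 0.1, 0, 0.6, 0, 0, 0, 0, 0.6, 0, 0, 0.1, 0, 0.6, 0, 0, 0.1, 0, 0.6]
  force: 3

```text
t: 3.9
tcp_pos: [584.8, 297.0, 176.9]
eef_rot: [-0.0, -0.004, 1.0, -0.0]
wrist_force: [1.2, 1.1, -1.6]
gripper_width: 59.7
grasp_force: 3.0
```

```bash
cat >> h.py <<'E'
def edge(S,x0,y0,x1,y1,name):
    cv2.imwrite(f"pics/{name}.png",cv2.cvtColor(cv2.resize(S["img"][y0:y1,x0:x1],None,fx=3,fy=3,interpolation=2),cv2.COLOR_RGB2BGR))
def tiltpred(S,tcp,yaw,grip=17):
    # pixel of lower near corners of plate for several tilts, pivot = grasp point
    c,s_=np.cos(yaw),np.sin(yaw)
    for th in (0,.1,.2,.3,.4,.5,.6):
        o=[]
        for lx in(-95,55):
            dx=lx*np.cos(th)+ (grip+19)*np.sin(th); dz=lx*np.sin(th)-(grip+19)*np.cos(th)
            y=-50
            o.append(proj(S,np.array(tcp)+[c*dx-s_*y,s_*dx+c*y,19+dz]).tolist())
        print(th,o, "slope",round((o[1][1]-o[0][1])/(o[1][0]-o[0][0]),3))
E
python3 - <<'E'
from cell import r
from h import *
s=r.sense();print(s["tcp_pos"],s["t"])
S=r.snapshot("side")
tiltpred(S,s["tcp_pos"],.01)
edge(S,190,60,310,160,"s4")
E
```

```text
[584.76538743 297.0478765  176.89417606] 3.9
0 [[220.3, 119.4], [281.4, 113.5]] slope -0.097
0.1 [[222.2, 122.9], [282.8, 111.1]] slope -0.195
0.2 [[224.4, 126.2], [284.0, 108.6]] slope -0.295
0.3 [[227.0, 129.2], [285.0, 106.1]] slope -0.398
0.4 [[229.9, 131.9], [285.8, 103.5]] slope -0.508
0.5 [[233.0, 134.2], [286.3, 100.8]] slope -0.627
0.6 [[236.3, 136.2], [286.5, 98.1]] slope -0.759
```

View pics/s4.png

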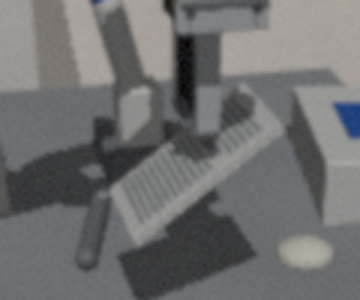

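The cassette has swung to about 0.6 rad: its lower near corner is at (236,141) and the far one at (285,102). It has also slipped a few mm down in the pads, so I'm clamping harder and carrying it over the unit.

apply_moves:
  motion: [0, 0, 0, 0, 0.6, 0, 0, 0, 0, 0.6, 0, -0.1, 0.15, 0.005, 0.6, 0, -0.3, 0.3, 0.005, 0.6, 0, -0.5, 0.3, 0.005, 0.6, 0, -0.7, 0.3, 0.005, 0.6, 0, -0.9, 0.3, 0.005, 0.6, 0, -1, 0.3, 0.005, 0.6]
  force: 15

```text
t: 4.75
tcp_pos: [584.5, 93.8, 237.2]
eef_rot: [-0.0, -0.011, 1.0, -0.001]
wrist_force: [-0.1, 0.5, -2.5]
gripper_width: 59.7
grasp_force: 15.0
```

apply_moves:
  motion: [0.03, -0.2, 0, 0, 0.6, 0.05, -0.4, 0, 0, 0.6, 0.1, -0.6, 0, 0, 0.6, 0.1, -0.8, 0, 0, 0.6, 0.1, -1, 0, 0, 0.6, 0.1, -1, 0, 0, 0.6]

```text
t: 5.35
tcp_pos: [604.2, -108.3, 236.4]
eef_rot: [-0.001, -0.009, 1.0, -0.001]
wrist_force: [-0.7, -0.4, -2.1]
gripper_width: 59.7
grasp_force: 15.0
```

apply_moves:
  motion: [0, -0.15, 0, 0, 0.6, 0, -0.31, 0, 0, 0.6, 0, -0.31, 0, 0, 0.6, 0, -0.31, 0, 0, 0.6]

```text
t: 5.75
tcp_pos: [604.6, -164.6, 236.9]
eef_rot: [-0.0, -0.012, 1.0, 0.001]
wrist_force: [-0.1, 0.3, -2.2]
gripper_width: 59.8
grasp_force: 15.0
```

```bash
python3 - <<'E'
from cell import r
from h import *
s=r.sense();print(s["tcp_pos"],s["eef_rot"],s["t"],s["gripper_width"],s["wrist_force"])
S=r.snapshot("side");T=r.snapshot("top")
tiltpred(S,s["tcp_pos"],.025)
print("top");tiltpred(T,s["tcp_pos"],.025)
a=S["img"][100:300,230:430];b=T["img"][90:240,300:410]
cv2.imwrite("pics/s5.png",cv2.cvtColor(np.hstack([cv2.resize(a,(400,400),interpolation=2),cv2.resize(b,(293,400),interpolation=2)]),cv2.COLOR_RGB2BGR))
E
```

```text
[ 604.63470144 -164.6181472   236.86085484] [-3.83771153e-04 -1.18965120e-02  9.99928890e-01  7.34629176e-04] 5.75 59.78830119074914 [-0.13855173  0.27620272 -2.18738079]
0 [[296.6, 222.7], [405.1, 203.4]] slope -0.178
0.1 [[299.2, 228.0], [408.4, 199.4]] slope -0.262
0.2 [[302.4, 232.8], [411.5, 195.3]] slope -0.344
0.3 [[306.2, 236.9], [414.2, 191.1]] slope -0.424
0.4 [[310.5, 240.5], [416.6, 186.8]] slope -0.506
0.5 [[315.3, 243.5], [418.6, 182.4]] slope -0.591
0.6 [[320.5, 245.9], [420.3, 178.0]] slope -0.68
top
0 [[405.1, 191.9], [401.1, 115.1]] slope 19.2
0.1 [[402.9, 190.4], [402.3, 112.4]] slope 130.0
0.2 [[400.9, 188.3], [403.5, 110.0]] slope -30.115
0.3 [[399.0, 185.9], [404.8, 107.8]] slope -13.466
0.4 [[397.3, 183.1], [406.2, 105.8]] slope -8.685
0.5 [[395.7, 180.0], [407.7, 104.2]] slope -6.317
0.6 [[394.3, 176.5], [409.2, 102.8]] slope -4.946
```

View pics/s5.png

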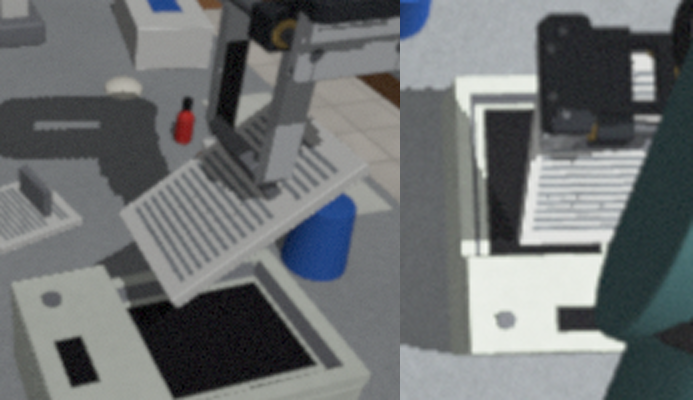

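In the side view, the plate's lower near corners are at (320,253.5) on the tongue side and (414,185) on the far side, above the open bay. The top view shows the tongue edge over the floor, short of the lip. I'll solve for tilt and slip.

```bash
python3 - <<'E'
from cell import r
from h import *
from scipy.optimize import least_squares
s=r.sense();S=r.snapshot("side");tcp=s["tcp_pos"];yaw=.025;c,sn=np.cos(yaw),np.sin(yaw)
def pt(p,lx,y,up=0):
    th,h,ox=p; X=lx+ox; H=up-h
    dx=X*np.cos(th)-H*np.sin(th);dz=X*np.sin(th)+H*np.cos(th)
    return tcp+np.array([c*dx-sn*y,sn*dx+c*y,19+dz])
ob=[((-95,-50,0),(320,253.5)),((55,-50,0),(414,185)),((-95,50,10),(291,206.5))]
f=lambda p:np.concatenate([(proj(S,pt(p,*a))-np.array(b)) for a,b in ob])
o=least_squares(f,[.6,36,0],x_scale=[.1,10,5],diff_step=1e-2);print(o.x.round(3),o.fun.round(1))
for a in((-95,0,0),(-95,0,10),(55,0,0)):print(a,pt(o.x,*a).round(1),(pt(o.x,*a)-tcp).round(1))
E
```

```text
[ 0.528 52.127  0.   ] [ 1.1 -3.5  7.3  3.6  0.8 -4.7]
(-95, 0, 0) [ 549.  -165.   163.5] [-55.8  -1.4 -73.9]
(-95, 0, 10) [ 544.  -165.2  172.1] [-60.9  -1.5 -65.2]
(55, 0, 0) [ 678.6 -161.8  239. ] [73.7  1.8  1.7]
```

```bash
sed -i 's/return np.round(\(\[s\["cx"\].*\]\),1)$/return np.array(\1)/' h.py; cat > fit.py <<'E'
from cell import r
from h import *
from scipy.optimize import least_squares
def fit(ob,yaw=.025):
    s=r.sense();S=r.snapshot("side");tcp=s["tcp_pos"];c,sn=np.cos(yaw),np.sin(yaw)
    def pt(p,lx,y,up=0):
        th,h,ox,oy=p; X=lx+ox; H=up-h;y=y+oy
        dx=X*np.cos(th)-H*np.sin(th);dz=X*np.sin(th)+H*np.cos(th)
        return tcp+np.array([c*dx-sn*y,sn*dx+c*y,19+dz])
    f=lambda p:np.concatenate([(proj(S,pt(p,*a))-np.array(b)) for a,b in ob])
    o=least_squares(f,[.6,36,1,1],x_scale=[.1,10,5,5]);print(o.x.round(3),o.fun.round(1))
    for a in((-95,0,0),(-95,0,10),(55,0,0)):print(a,pt(o.x,*a).round(1),(pt(o.x,*a)-tcp).round(1))
E
python3 - <<'E'
from fit import *
fit([((-95,-50,0),(320,253.5)),((55,-50,0),(414,185)),((-95,50,10),(291,206.5))])
E
```

```text
[  0.655  50.861 -11.591   5.046] [ 0.1  0.1 -0.   0.  -0.1 -0.1]
(-95, 0, 0) [ 551.3 -159.8  151.2] [-53.6   3.7 -86.3]
(-95, 0, 10) [ 545.2 -159.9  159.1] [-59.7   3.6 -78.4]
(55, 0, 0) [ 670.1 -156.8  242.6] [65.3  6.7  5.1]
```

```bash
python3 - <<'E'
from cell import r
from h import *
T=r.snapshot("top")
for z in(145,155,165,175):print(ray(T,(345.6,181),z).round(1))
S=r.snapshot("side");s=r.sense()["tcp_pos"]
print(proj(S,s),proj(S,s+[0,-30,0]),proj(S,s+[0,30,0]))
for p in((541,-166.5,84),(542.9,-242.5,92),(680.5,-163,60),(682,-220,60),(679,-106,60)):print(p,proj(S,p))
cv2.imwrite("pics/s6.png",cv2.cvtColor(cv2.resize(S["img"][130:300,230:430],(800,680)[:2],interpolation=2)[:600],cv2.COLOR_RGB2BGR))
E
```

```text
[[ 540.9 -123.7  145. ]]
[[ 539.4 -121.   155. ]]
[[ 537.9 -118.4  165. ]]
[[ 536.4 -115.8  175. ]]
[350.49399618 177.2085475 ] [361.16939098 189.51593982] [340.84115518 166.08003156]
(541, -166.5, 84) [297.66180492 266.30919299]
(542.9, -242.5, 92) [317.9372702  302.08764496]
(680.5, -163, 60) [373.94894284 260.00959075]
(682, -220, 60) [393.3432203  285.79623681]
(679, -106, 60) [357.28115756 237.84809077]
```

View pics/s6.png

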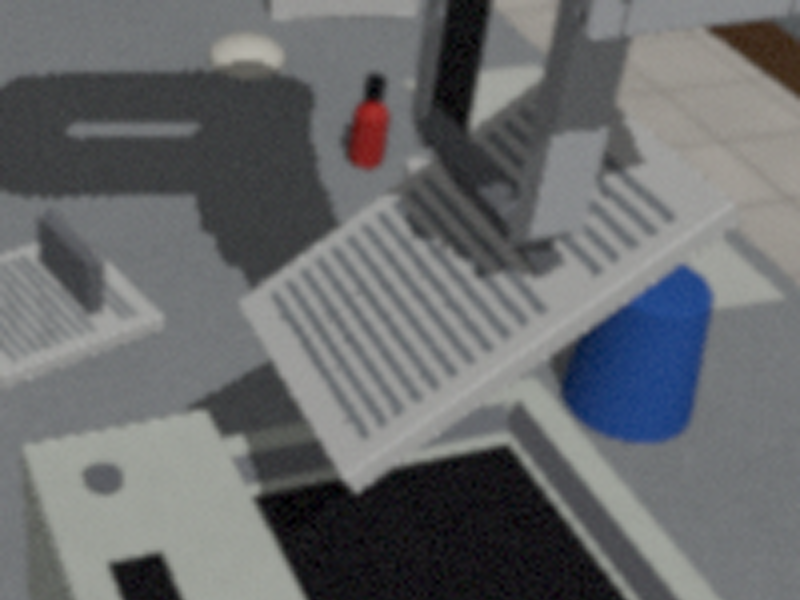

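```bash
python3 - <<'E'
from cell import r
from h import *
T=r.snapshot("top");S=r.snapshot("side")
im=cv2.cvtColor(T["img"],cv2.COLOR_RGB2GRAY)
print(im[168:188:1,346:362:3])
print(im[176,338:354],im[170,338:354])
def tri(pt,ps):
    a=[ray(T,pt,z)[0] for z in(0,300)];b=[ray(S,ps,z)[0] for z in(0,300)]
    d1=a[1]-a[0];d2=b[1]-b[0];k=np.linalg.lstsq(np.c_[d1,-d2],b[0]-a[0],rcond=None)[0]
    return (a[0]+k[0]*d1).round(1),(b[0]+k[1]*d2).round(1)
print(tri((345.6,180.9),(290.5,205.6)))
# known point check: lip top far(+y) corner
print(tri((325.3,184.7),(282,232.8)),"expect z92 x539 y-91.5")
E
```

```text
[[128 223 179 185 184 183]
 [131 224 178 174 172 180]
 [149 225 208 205 190 198]
 [169 223 196 195 178 174]
 [187 223 176 179 178 174]
 [202 223 205 205 208 209]
 [212 220 190 191 193 191]
 [216 215 161 166 165 175]
 [214 219 201 204 203 211]
 [209 224 223 226 223 224]
 [209 225 225 225 226 224]
 [215 225 225 224 224 224]
 [204 210 209 209 207 204]
 [146 149 146 144 142 139]
 [ 69  66  65  64  64  68]
 [ 48  49  50  43  49  40]
 [ 57  62  57  70  79  82]
 [129 134 129 168 182 189]
 [207 211 205 224 228 230]
 [231 230 230 230 234 232]]
[ 31  31  25  31  39  48  86 126 214 226 225 219 211 198 201 204] [ 34  32  42  41  44  47  54  93 149 211 224 225 220 210 208 206]
(array([ 537.8, -117.9,  167.2]), array([ 539.8, -118.3,  167.6]))
(array([539.8, -92. ,  89.7]), array([538.6, -91.8,  89.5])) expect z92 x539 y-91.5
```

```bash
cat > fit2.py <<'E'
from cell import r
from h import *
from scipy.optimize import least_squares
def fit(ob,p0=(.6,40,0,0,.025)):
    tcp=r.sense()["tcp_pos"];C={"s":r.snapshot("side"),"t":r.snapshot("top")}
    def pt(p,lx,y,up=0):
        th,h,ox,oy,yaw=p;c,sn=np.cos(yaw),np.sin(yaw); X=lx+ox; H=up-h;y=y+oy
        dx=X*np.cos(th)-H*np.sin(th);dz=X*np.sin(th)+H*np.cos(th)
        return tcp+np.array([c*dx-sn*y,sn*dx+c*y,19+dz])
    f=lambda p:np.concatenate([proj(C[k],pt(p,*a))-np.array(b) for k,a,b in ob]+[[(p[4]-.025)/.02,p[3]/3]])
    o=least_squares(f,p0,x_scale=[.1,10,5,5,.1]);print(o.x.round(3),o.fun.round(1))
    for a in((-95,0,0),(-95,0,10),(55,0,0)):print(a,pt(o.x,*a).round(1),(pt(o.x,*a)-tcp).round(1))
E
python3 - <<'E'
from fit2 import *
fit([("s",(-95,-50,0),(319,253)),("s",(55,-50,0),(414,183.8)),("s",(-95,50,10),(290.6,206)),("t",(-95,50,10),(345.4,180.9))])
E
```

```text
[ 6.6200e-01  4.1701e+01 -1.1893e+01 -6.6500e-01  2.2000e-02] [-0.1  0.8  0.8 -0.4 -1.1 -0.3 -0.7 -0.5 -0.1 -0.2]
(-95, 0, 0) [ 546.2 -166.1  158.1] [-58.6  -2.  -79.6]
(-95, 0, 10) [ 540.1 -166.2  166. ] [-64.8  -2.1 -71.7]
(55, 0, 0) [ 664.5 -163.5  250.3] [59.6  0.7 12.6]
```

The two-view fit is consistent: tilt 0.66 rad, tongue at (546,-166,158), which is TCP + (-59,-2,-80). I'm lowering it just in front of the lip.

apply_moves:
  motion: [0.035, 0, -0.1, 0, 0.6, 0.035, 0, -0.2, 0, 0.6, 0.035, 0, -0.3, 0, 0.6, 0.035, 0, -0.36, 0, 0.6, 0.035, 0, -0.4, 0, 0.6, 0.035, 0, -0.44, 0, 0.6, 0.035, 0, -0.47, 0, 0.6, 0.035, 0, -0.47, 0, 0.6]
  force: 15

```text
t: 7.05
tcp_pos: [611.5, -164.8, 142.9]
eef_rot: [-0.0, -0.012, 1.0, 0.0]
wrist_force: [0.4, -0.1, -2.7]
gripper_width: 59.9
grasp_force: 15.0
```

```bash
python3 - <<'E'
from cell import r
from h import *
s=r.sense();print(s["tcp_pos"],s["t"],s["wrist_force"])
S=r.snapshot("side");T=r.snapshot("top")
t=s["tcp_pos"]+[-58.6,-2,-79.6];print("tongue est",t,proj(S,t+[1,-50,0]),proj(S,t+[-7,50,8]),proj(T,t+[-7,50,8]))
a=S["img"][150:330,240:440];b=T["img"][100:240,310:410]
cv2.imwrite("pics/s7.png",cv2.cvtColor(np.hstack([cv2.resize(a,(500,450),interpolation=2),cv2.resize(b,(300,420),interpolation=2)[:450] if 0 else cv2.copyMakeBorder(cv2.resize(b,(300,420),interpolation=2),0,30,0,0,0)]),cv2.COLOR_RGB2BGR))
E
```

```text
[ 611.50840192 -164.84273496  142.91546727] 7.05 [ 0.44383454 -0.06156281 -2.65785944]
tongue est [ 552.90840192 -166.84273496   63.31546727] [316.15799849 298.9401361 ] [290.0087359  249.74892344] [334.36245652 183.34943288]
```

View pics/s7.png

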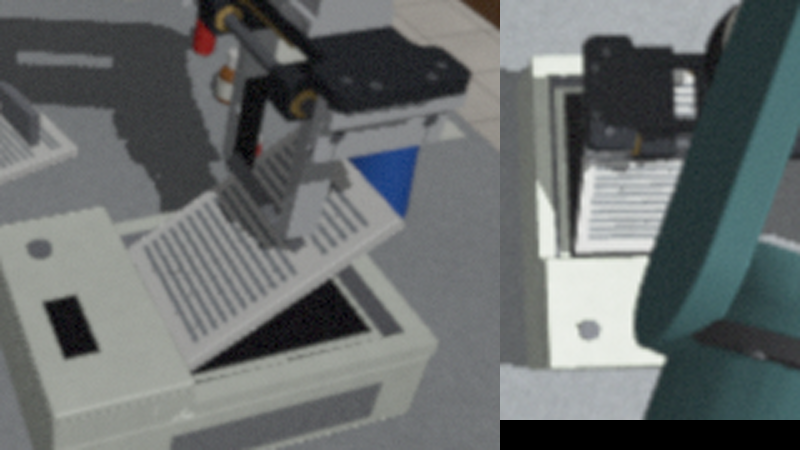

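The picture shows the tongue's near corner at (316,297), where I predicted (316,299), just in front of the lip and close to the floor. The top view agrees, with the corner at (335,183). I'm sliding it under the lip.

apply_moves:
  motion: [-0.02, 0, -0.012, 0, 0.6, -0.045, 0, -0.014, 0, 0.6, -0.07, 0, -0.014, 0, 0.6, -0.1, 0, -0.014, 0, 0.6, -0.1, 0, -0.014, 0, 0.6, -0.1, 0, -0.014, 0, 0.6, -0.1, 0, -0.014, 0, 0.6]

```text
t: 7.85
tcp_pos: [591.9, -164.9, 140.8]
eef_rot: [0.0, -0.012, 1.0, 0.0]
wrist_force: [0.5, -0.1, -3.1]
gripper_width: 60.3
grasp_force: 15.0
```

No contact forces, so the tongue should be about 8 mm under the lip. I'm starting the swing-down.

apply_moves:
  motion: [0.01, 0, -0.015, 0, 0.6, 0.025, 0, -0.03, 0, 0.6, 0.04, 0, -0.045, 0, 0.6, 0.055, 0, -0.06, 0, 0.6, 0.055, 0, -0.06, 0, 0.6]

```text
t: 8.35
tcp_pos: [604.1, -165.0, 129.1]
eef_rot: [0.001, -0.012, 1.0, -0.0]
wrist_force: [2.6, 0.0, 2.1]
gripper_width: 59.8
grasp_force: 15.0
```

```bash
python3 - <<'E'
from cell import r
from h import *
s=r.sense();print(s["tcp_pos"],s["t"],s["wrist_force"],s["torque"])
S=r.snapshot("side");tcp=s["tcp_pos"]
for th in(.66,.6,.5,.4):
    dx=lambda X,H:X*np.cos(th)-H*np.sin(th)
    dz=lambda X,H:X*np.sin(th)+H*np.cos(th)
    print(th,[proj(S,tcp+[dx(X,-41.7)-.025*y,y+.025*X,19+dz(X,-41.7)]).round(1).tolist() for X,y in((-106.9,-50),(43.1,-50))])
a=S["img"][150:330,240:440]
cv2.imwrite("pics/s8.png",cv2.cvtColor(cv2.resize(a,(660,594),interpolation=2),cv2.COLOR_RGB2BGR))
E
```

```text
[ 604.08082828 -164.98579989  129.08408899] 8.35 [2.55213728 0.03543778 2.09529461] [-0.02308272 -0.42162269  0.04417554]
0.66 [[310.8, 306.2], [393.8, 247.0]]
0.6 [[307.4, 305.4], [393.0, 248.9]]
0.5 [[302.0, 303.7], [391.2, 252.0]]
0.4 [[297.0, 301.5], [389.1, 255.0]]
```

The reaction is about 5 N at the floor, so the cassette is rotating. I'll continue.

apply_moves:
  motion: [0.015, 0, -0.02, 0, 0.6, 0.03, 0, -0.04, 0, 0.6, 0.045, 0, -0.06, 0, 0.6, 0.06, 0, -0.083, 0, 0.6, 0.06, 0, -0.083, 0, 0.6]

```text
t: 8.9
tcp_pos: [614.0, -164.6, 110.1]
eef_rot: [-0.002, -0.012, 1.0, 0.001]
wrist_force: [1.4, -0.8, -0.6]
gripper_width: 59.8
grasp_force: 15.0
```

```bash
python3 - <<'E'
from cell import r
from h import *
s=r.sense();print(s["tcp_pos"],s["t"],s["wrist_force"],s["torque"])
S=r.snapshot("side");tcp=s["tcp_pos"]
for th in(.66,.5,.4,.3,.2):
    dx=lambda X,H:X*np.cos(th)-H*np.sin(th)
    dz=lambda X,H:X*np.sin(th)+H*np.cos(th)
    print(th,[proj(S,tcp+[dx(X,-41.7)-.025*y,y+.025*X,19+dz(X,-41.7)]).round(1).tolist() for X,y in((-106.9,-50),(43.1,-50))])
# brightest-to-dark boundary trace of plate's near lower edge along columns
g=cv2.cvtColor(S["img"],cv2.COLOR_RGB2GRAY)
m=((g>150)*255).astype(np.uint8)
for u in range(310,410,8):
    col=g[230:320,u].astype(int); d=np.where((col[:-3]-col[3:])>60)[0]; print(u,(d+231).tolist())
E
```

```text
[ 614.00467049 -164.57511001  110.11951516] 8.9 [ 1.42663441 -0.75224745 -0.59313656] [ 0.00676672 -0.14640048  0.05968808]
0.66 [[315.5, 312.4], [396.6, 255.1]]
0.5 [[307.0, 310.1], [394.0, 259.8]]
0.4 [[302.2, 308.0], [392.0, 262.7]]
0.3 [[297.9, 305.4], [389.7, 265.6]]
0.2 [[294.1, 302.3], [387.1, 268.3]]
310 []
318 [295, 296]
326 [292, 293, 294]
334 [289, 290, 291]
342 [286, 287, 288]
350 [283, 284, 285]
358 [280, 281, 282]
366 [277, 278, 279, 280]
374 [274, 275, 276]
382 [232, 273, 274, 275]
390 [269]
398 [278]
406 []
```

The near-edge slope gives a tilt of about 0.2 rad with the tongue down on the floor. I'm finishing the swing.

apply_moves:
  motion: [0.02, 0, -0.025, 0, 0.6, 0.035, 0, -0.05, 0, 0.6, 0.05, 0, -0.075, 0, 0.6, 0.06, 0, -0.1, 0, 0.6, 0.06, 0, -0.125, 0, 0.6, 0.06, 0, -0.125, 0, 0.6]

```text
t: 9.55
tcp_pos: [627.2, -164.7, 89.3]
eef_rot: [0.001, -0.012, 1.0, -0.0]
wrist_force: [-2.6, 0.7, 6.5]
gripper_width: 59.6
grasp_force: 15.0
```

```bash
cat > e.py <<'E'
from cell import r
from h import *
s=r.sense();print(s["tcp_pos"],s["t"],s["wrist_force"],s["torque"])
S=r.snapshot("side")
# expected near-lower edge when flat on floor, origin d=16
for d in(12,16,20):
  print("flat",d,[proj(S,(541-d+l*1-.025*y,-166.5+.025*(l-d)+y,z)).round(1).tolist() for l,y,z in((20,-50,70),(150,-50,70),(150,50,70))])
g=cv2.cvtColor(S["img"],cv2.COLOR_RGB2GRAY)
for u in range(318,410,8):
    col=g[225:320,u].astype(int); d=np.where((col[:-3]-col[3:])>50)[0]; print(u,(d+226).tolist())
E
python3 e.py
```

```text
[ 627.19620843 -164.74252036   89.33633644] 9.55 [-2.59203471  0.67649622  6.4729196 ] [0.39363985 0.52368121 0.02896395]
flat 12 [[314.2, 296.2], [391.4, 278.3], [359.5, 236.4]]
flat 16 [[311.7, 296.8], [389.1, 278.9], [357.5, 236.8]]
flat 20 [[309.1, 297.4], [386.9, 279.4], [355.4, 237.2]]
318 [237]
326 []
334 [317]
342 []
350 []
358 []
366 []
374 []
382 [257, 258]
390 [267, 268]
398 [277, 278]
406 []
```

```bash
python3 - <<'E'
from cell import r
from h import *
S=r.snapshot("side");T=r.snapshot("top")
a=S["img"][180:340,260:420];b=T["img"][110:190,316:396]
cv2.imwrite("pics/s9.png",cv2.cvtColor(np.hstack([cv2.resize(a,(480,480),interpolation=2),cv2.copyMakeBorder(cv2.resize(b,(320,320),interpolation=2),0,160,0,0,0)]),cv2.COLOR_RGB2BGR))
E
```

```text
(no output)
```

View pics/s9.png

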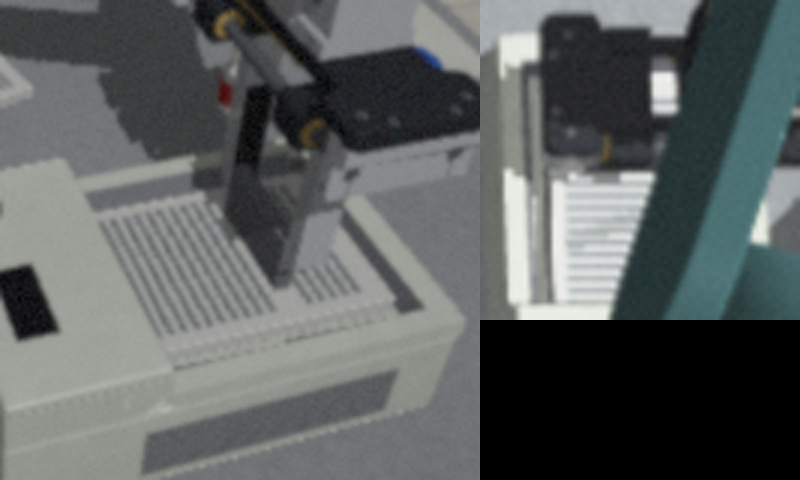

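The picture shows the cassette essentially flat, with its tongue edge hidden under the lip. Its near far-side corner is at (391,280), where I predicted (389,279). I'll release with a partial opening and lift off.

apply_moves:
  motion: [0, 0, 0, 0, -0.5, 0, 0, 0, 0, -0.5, 0, 0, 0, 0, -0.5, 0, 0, 0.02, 0, -0.5, 0, 0, 0.1, 0, -0.5, 0, 0, 0.3, 0, -0.5, 0, 0, 0.5, 0, -0.5, 0, 0, 0.5, 0, -0.5]

```text
t: 10.5
tcp_pos: [630.2, -166.1, 197.1]
eef_rot: [0.007, -0.012, 1.0, -0.003]
wrist_force: [-0.5, -0.7, 1.2]
gripper_width: 70.8
grasp_force: 0.0
```

apply_moves:
  motion: [-0.2, 0.25, 0.3, 0, -0.5, -0.4, 0.5, 0.3, 0, -0.5, -0.6, 0.75, 0.3, 0, -0.5, -0.8, 1, 0.3, 0, -0.5, -1, 1, 0.3, 0, -0.5, -1, 1, 0.3, 0, -0.5]

```text
t: 11.1
tcp_pos: [426.7, 35.3, 247.5]
eef_rot: [0.0, -0.012, 1.0, 0.0]
wrist_force: [0.3, 0.2, 0.5]
gripper_width: 70.3
grasp_force: 0.0
```

```bash
python3 - <<'E'
from cell import r
from h import *
s=r.sense();print(s["tcp_pos"],s["t"],s["wrist_force"])
S=r.snapshot("side");T=r.snapshot("top")
u=np.array([1,.025]);v=np.array([-.025,1])
P=lambda d,l,y,z:np.array([*(np.array([541,-166.5])+u*(l-d)+v*y),z])
for d in(12,16,20):print(d,"side",[proj(S,P(d,l,y,70)).round(1).tolist() for l,y in((150,-50),(150,50))],"top",[proj(T,P(d,l,y,70)).round(1).tolist() for l,y in((150,-50),(150,50),(40,-50),(40,50))])
for k in("fin",):print("fin top side",[proj(S,P(16,95,y,106)).round(1).tolist() for y in(-30,30)],"top",[proj(T,P(16,95,y,106)).round(1).tolist() for y in(-30,30)])
g=cv2.cvtColor(T["img"],cv2.COLOR_RGB2GRAY)
print("top rows");[print(y,g[y,326:386].tolist()) for y in(135,172)]
print("cols");[print(x,g[120:184,x].tolist()) for x in(342,364)]
gs=cv2.cvtColor(S["img"],cv2.COLOR_RGB2GRAY)
print("side cols");[print(x,gs[232:312,x].tolist()) for x in(330,350,370,384)]
E
```

```text
[426.68979813  35.27568325 247.51324155] 11.1 [0.33877222 0.18407978 0.4749979 ]
12 side [[391.4, 278.3], [359.5, 236.4]] top [[374.6, 127.8], [332.3, 127.9], [376.6, 173.8], [333.7, 174.1]]
16 side [[389.1, 278.9], [357.5, 236.8]] top [[374.7, 129.4], [332.4, 129.6], [376.7, 175.5], [333.8, 175.8]]
20 side [[386.9, 279.4], [355.4, 237.2]] top [[374.7, 131.1], [332.4, 131.3], [376.7, 177.2], [333.8, 177.5]]
fin top side [[355.1, 260.3], [337.2, 234.4]] top [[372.3, 148.8], [345.6, 148.9]]
top rows
135 [185, 154, 190, 158, 132, 86, 114, 219, 230, 227, 211, 187, 180, 179, 178, 177, 180, 174, 175, 175, 173, 175, 174, 174, 171, 177, 175, 174, 175, 176, 174, 178, 178, 178, 180, 178, 179, 178, 181, 179, 175, 177, 178, 178, 180, 184, 219, 226, 221, 162, 97, 70, 64, 76, 132, 211, 227, 228, 226, 217]
172 [228, 217, 167, 163, 145, 135, 104, 120, 219, 229, 227, 215, 195, 193, 192, 196, 208, 212, 211, 213, 209, 209, 210, 212, 208, 211, 211, 213, 211, 211, 209, 212, 209, 211, 213, 213, 213, 212, 213, 212, 213, 213, 210, 214, 212, 213, 211, 218, 227, 229, 229, 174, 102, 72, 68, 72, 122, 211, 226, 
[... 1508 characters left out ...]
8, 71, 70, 83, 95, 113, 132, 142, 144, 145, 143, 144, 144, 146, 145, 141, 132, 119, 107, 105, 121, 132, 131, 120, 110, 108, 118, 127, 127, 123, 115, 106, 112, 126, 141, 145, 144, 146, 145, 137, 133, 136, 140, 133, 121, 142, 144, 146, 144, 146, 145, 141, 137, 133, 131, 132, 138, 137, 132, 129, 129, 127, 109, 89, 83, 84]
384 [51, 53, 50, 53, 57, 52, 62, 71, 92, 98, 103, 100, 101, 101, 102, 106, 115, 127, 137, 145, 145, 146, 147, 147, 144, 142, 142, 136, 114, 92, 77, 70, 68, 66, 74, 68, 88, 110, 133, 144, 146, 145, 144, 145, 145, 143, 146, 148, 144, 139, 133, 137, 141, 139, 136, 132, 141, 144, 143, 141, 144, 139, 137, 133, 133, 130, 133, 137, 134, 130, 129, 124, 116, 92, 84, 82, 80, 80, 77, 79]
```

After release, the plate edges in both views match a flat, centred seat with the tongue about 13 mm under the lip. The near-edge slope also rules out any leftover tilt, so I'm handing in.

```bash
python3 -c "
from cell import r
print(r.close_job())"
```

```text
the job is handed in; nothing more can be done
None
```

The long cassette is hooked about 13 mm under the lip and lies flat and centred in the bay by my camera measurements; I let it go, never touched the short one, and handed the job in at about 11 s, though the hand-in returned no verdict.

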